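# Hold a sample slide flush on the tilted measuring stage

### The job

Pick up the rectangular sample slide by its upright grip, tilt it to match the slope of the tilting stage, and lay it flat on the stage's sprung steel platen, centred and with its long edges along the platen's long edges. Feel for flush contact, then press gently until the platen has sunk about halfway into its 10 mm travel, and finish there: keep gripping the slide and holding it flush and pressed, do not let go. Leave the other things on the bench where they are.

Things in the scene. Friction and masses are not known exactly. Their poses are not given: they have to be found in the camera images.
- slide: The rectangular sample slide: bare aluminium plate 80 x 50 x 5 mm (x, y, z) with a black upright grip on its centre, 34 mm along x, 12 mm thick along y, from 5 to 43 mm above the underside. Weighs 90 to 170 g. Two small glass windows at its ends. Loose, starts lying flat on the bench to one side of the stage; either side. Origin: centre of the underside; z is up out of the plate on the grip's side, x along its long edge. Turning it half round about z makes no difference.
- stage: The tilting stage, fixed to the bench: dark base plate 170 x 130 x 26 mm, two aluminium cheeks (outer faces 56 mm either side, tops at 96 mm; round pivot bosses stick out to 64 mm) carry a grey cradle 112 x 86 x 10 mm that is clamped at some slope (0.30 to 0.62 rad from level) about a pivot line along the stage's y, 85 mm above the bench. The slope always falls towards the stage's -x side (roughly towards the robot). Origin: centre of the base's underside.
- face (a point): Centre of the upper face of the sprung steel platen, 100 x 70 x 8 mm (x, y, z), that stands on the cradle; this point lies 23 mm from the pivot line, out along the face's normal, when the platen is not pressed. z is the outward normal of the sloped face (up and tilted towards the stage's -x), x runs straight up the slope along the platen's long edge, y along the level direction. The point moves with the platen.
- platen (a joint): How far the platen is pressed in along its normal, m: 0 is fully out, 0.010 is the stop. Spring: about 2 N to start it moving, then 1 N per mm (7 N at 5 mm).
- round_carrier: Bystander: round aluminium carrier, 68 mm across, 5 mm thick, with the same black upright grip as the slide. Starts on the other side of the stage from the slide. Leave it. Origin: centre of underside.
- ring_gauge: Bystander: steel ring 64 mm across with a 36 mm hole, 22 mm high, between the robot and the stage. Origin: centre of underside.
- vee_block: Bystander: dark steel grooved block 70 x 50 x 44 mm. Origin: centre of underside.
- jar: Bystander: white plastic jar 64 mm across, 65 mm high. Origin: centre of underside.
- gauge_box: Bystander: wooden box 90 x 55 x 24 mm. Origin: centre of underside.
- wrench: Bystander: steel wrench lying flat, under 20 mm high. Origin: its underside, about mid-length.
There are look-alikes about, which are no part of the job. What is shaped like the slide but brown is not meant.

How it is judged:
By the outcome, as a careful person would: the job done as asked, in the order asked, and still so for the second after the job is handed in, while the arm keeps its last pose, push and grip.
It also fails if it takes over 43 s, if anything falls off the work surface, if the arm or the gripper's body presses on something with over 40 N, if the wrist force passes 120 N, or if a joint passes its speed limit or range.

### The arm

A 6-joint arm with a two-finger parallel gripper is mounted at the origin on the work surface. World frame = base frame: x ahead of the robot, y to its left, z up, the work surface at z = 0. Lengths are in m, angles in rad, forces in N, time in s.
With the tool pointing down it reaches from about 0.3 to 0.75 m from the base axis. Payload 8.5 kg.
Tool frame: the origin (TCP) lies midway between the tips of the shut fingers; the grasp point (between the pads) lies 19 mm behind it (ctrl.pinch_z is the distance from the TCP to the grasp point, in m); z points along the fingers, y is the line along which they close (so a half turn about z gives the same grasp; the last joint's range is limited). The gripper opens to 88 mm and grips with 3 to 60 N. Pads are 18 mm wide; open, the fingers measure 123 mm over their backs; the gripper's body (75 mm by 187 mm) begins 45 mm behind the grasp point.
Start: joints at [-1.403, 0.381, 1.297, -0, 1.464, -0.215], TCP at [0.205, -0.51, 0.208] pointing down, gripper open.
Joint ranges: [-3.11, 3.11], [-0.89, 2.33], [0.22, 2.48], [-1.42, 4.56], [0.17, 2.85], [-2.88, 2.88]. Speed limits (rad/s): [2.39, 2.39, 3.14, 3.14, 3.14, 3.14].

### API

Orientations are given as a unit quaternion [w, x, y, z].
In Python, from station import ctrl gives the robot as it stands.
- The arm moves only by the tool carry_out, never from a script. Its argument "commands" is a list of rows, each an object with "grip": the opening, from 0 (shut) to 1 (fully open); "slide": the shift along the tool's x, y, z in mm, a list of three; "rot": the turn, a rotation vector about the tool's x, y, z in rad, a list of three. A call has exactly 10 rows; each row shifts and turns the commanded pose from where the row before left it, along the tool's axes as they then stand; what a row does not reach is not made up. A row lasts 1/8 s, in which the tool goes at most 62.5 mm and 10.7 degrees, less where a joint would pass 70% of its speed; a pose out of reach is approached as far as the arm can. A call is refused whole if a number of a shift passes 62.5 or a number of a turn 0.188, either way. A call with a gripper value outside its range is refused whole. The fingers move at their own pace and stop on an object; "grip_force" is the grip in N (left out, the last holds). Time passes only in rows, so rows that do not move let the fingers close, or fill a call up. It gives the time, the measured TCP pose, the force, the opening and the grip force at its end, in the units of the state.
- ctrl.read_state(): the state, without advancing time (a new reading comes with each control period).
- ctrl.camera(name): name is "side" or "top" or "wrist"; returns the picture (400x640x3 uint8, red, green, blue); there is no depth.
- ctrl.calibration(name): a dict with "camera_matrix" (3x3 intrinsics, pixels), "k1" (the pictures are not rectified: a ray, as slopes to the right and down, at radius r is drawn at 1 + k1 r^2 times it, then the intrinsics apply), "xyz" and "rotation" of the camera in the world; the wrist camera has in their place "mount" (4x4, takes a point from camera to tool coordinates, whose origin is the TCP and whose axes are the flange's). Camera axes: x right, y up, looking along -z (the intrinsics and any distortion apply to the point x, -y, -z); pixel columns grow to the right and rows downward; lengths in m; the calibration is good to about 2 mm. A picture is of the moment at which its call begins: read the wrist's pose just before it. calibration takes no time and is no camera call.
- ctrl.finish_job(): hands the job in; it is judged then, once.
The state is a dict: "clock": time; "q": joint angles; "joint_velocities": joint speeds; "joint_efforts": joint torques, N m; "tool_pos": TCP position; "ee_rot": TCP orientation; "force": force on the tool from outside, world axes, zero at the start; "torque": the same for the moment, N m; "grip_width": opening from 0.0 (shut) to 1.0 (fully open); "gripper_force": force on a finger pad.
Only numpy, scipy, OpenCV 4.12 (cv2) and the standard library are available. Lean on these libraries where they do the work, as an engineer would, in place of code of your own. Each camera call takes 0.05 s, during which the arm holds its last target. There are 200 camera calls.

## Working session

There is one attempt and no reset: what is moved stays moved. The work goes in short steps, Python scripts to look and compute and a tool call to move; the robot and the scene stay as the last step left them, time stands still between calls to the robot, and variables do not carry over. Pictures are saved under pics/ and viewed, at most 10 in all, crops included, and the job is handed in when it is done.

Besides the shell and the picture viewer there is one more tool, called as a command line: name --argument value ..., lists and objects as JSON in quotes. carry_out: Moves the arm, as the interface text tells. Its arguments: {"type":"object","properties":{"commands":{"type":"array","items":{"type":"object","properties":{"grip":{"type":"number"},"slide":{"type":"array","items":{"type":"number"}},"rot":{"type":"array","items":{"type":"number"}}}}},"grip_force":{"type":"number"}},"required":["commands"]}

```bash
ls; mkdir -p pics
python3 - <<'E'
from station import ctrl
import cv2,numpy as np
np.set_printoptions(precision=4,suppress=True)
for n in("top","side"):
    cv2.imwrite(f"pics/{n}0.png",ctrl.camera(n)[:,:,::-1]); print(n,ctrl.calibration(n))
print(ctrl.calibration("wrist"))
print(ctrl.read_state(),ctrl.pinch_z)
E
```

```text
pics
top {'camera_matrix': array([[458.6576,   0.    , 322.1865],
       [  0.    , 458.6576, 196.1119],
       [  0.    ,   0.    ,   1.    ]]), 'k1': 0.02083338359100003, 'xyz': array([0.3825, 0.0236, 1.2287]), 'rotation': array([ 0.7067,  0.0405, -0.04  , -0.7053])}
side {'camera_matrix': array([[475.038 ,   0.    , 314.8613],
       [  0.    , 475.038 , 193.1125],
       [  0.    ,   0.    ,   1.    ]]), 'k1': -0.05500454897412215, 'xyz': array([-0.0026,  0.825 ,  0.6458]), 'rotation': array([-0.2661, -0.1459,  0.4811,  0.8225])}
{'camera_matrix': array([[336.4628,   0.    , 316.9296],
       [  0.    , 336.4628, 201.9071],
       [  0.    ,   0.    ,   1.    ]]), 'k1': -0.02803932488781254, 'mount': array([[-0.0004,  0.9481,  0.3179,  0.0828],
       [ 1.    , -0.    ,  0.0014, -0.0008],
       [ 0.0013,  0.3179, -0.9481, -0.1774],
       [ 0.    ,  0.    ,  0.    ,  1.    ]])}
{'clock': 0.1, 'q': array([-1.4033,  0.3811,  1.2981,  0.    ,  1.4636, -0.2153]), 'joint_velocities': array([ 0.0029, -0.0012, -0.0017,  0.0011,  0.0006,  0.0002]), 'joint_efforts': array([  0.0034, -43.865 , -22.491 ,   0.0715,   0.0342,  -0.0001]), 'tool_pos': array([ 0.2054, -0.5099,  0.207 ]), 'ee_rot': array([-0.0006,  0.9817,  0.1902,  0.    ]), 'force': array([-0.2952,  1.3655,  0.7388]), 'torque': array([ 0.0035, -0.0145,  0.0143]), 'gripper_force': 0.0, 'grip_width': 1.0013584151779218} 0.0187
```

View pics/top0.png

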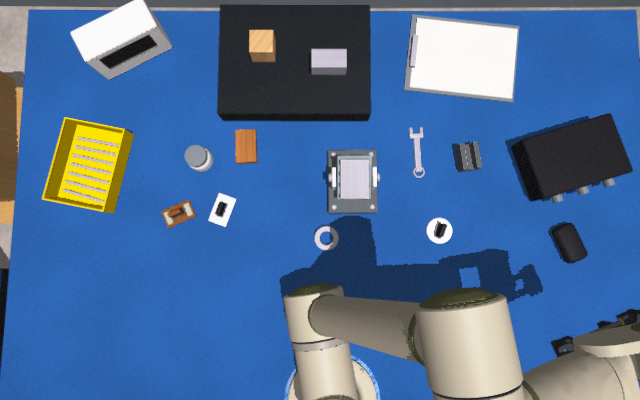

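View pics/side0.png

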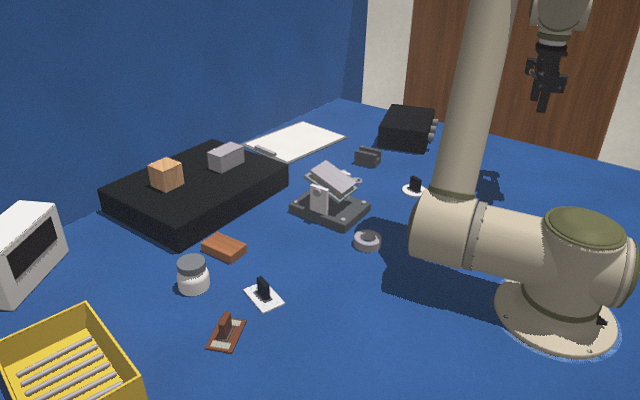

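Top view: the candidates are the slide, bare aluminium with a black grip, at (222,209); the brown look-alike at (179,213); and the round carrier at (440,231). I choose (222,209). The stage is at (353,180), with its slope falling towards the robot. I'll check both in one enlarged crop sheet.

```bash
cat > h.py <<'E'
import numpy as np,cv2
from scipy.spatial.transform import Rotation as R
from station import ctrl
np.set_printoptions(precision=4,suppress=True)
def quat(q): return R.from_quat(np.roll(q,-1))
def cam(n,st=None):
    c=ctrl.calibration(n)
    if n=="wrist":
        T=np.eye(4);T[:3,:3]=quat(st["ee_rot"]).as_matrix();T[:3,3]=st["tool_pos"];T=T@c["mount"]
        Rm,t=T[:3,:3],T[:3,3]
    else: Rm,t=quat(c["rotation"]).as_matrix(),np.array(c["xyz"])
    return dict(K=c["camera_matrix"],d=np.array([c["k1"],0,0,0.]),R=Rm@np.diag([1,-1,-1]),t=t)
def proj(c,P):
    Rc=c["R"].T
    return cv2.projectPoints(np.atleast_2d(P).astype(float),cv2.Rodrigues(Rc)[0],-Rc@c["t"],c["K"],c["d"])[0][:,0]
def back(c,px,z):
    u=cv2.undistortPoints(np.array(px,float).reshape(-1,1,2),c["K"],c["d"])[:,0]
    r=np.c_[u,np.ones(len(u))]@c["R"].T
    return c["t"]+r*((z-c["t"][2])/r[:,2])[:,None]
E
python3 - <<'E'
import cv2,numpy as np
t=cv2.imread("pics/top0.png");s=cv2.imread("pics/side0.png")
f=lambda i,x,y,w,h,k:cv2.resize(i[y:y+h,x:x+w],(w*k,h*k),interpolation=cv2.INTER_CUBIC)
a=np.zeros((600,800,3),np.uint8)
a[:300,:300]=f(t,200,185,50,50,6); a[:300,320:320+480]=f(t,315,145,80,50,6)
a[:420,320:740]=f(t,318,145,70,70,6)
a[300:300+300,:300]=f(s,240,265,50,50,6)
cv2.imwrite("pics/c1.png",a)
cv2.imwrite("pics/c2.png",f(s,280,150,100,85,7))
E
```

```text
(no output)
```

View pics/c1.png

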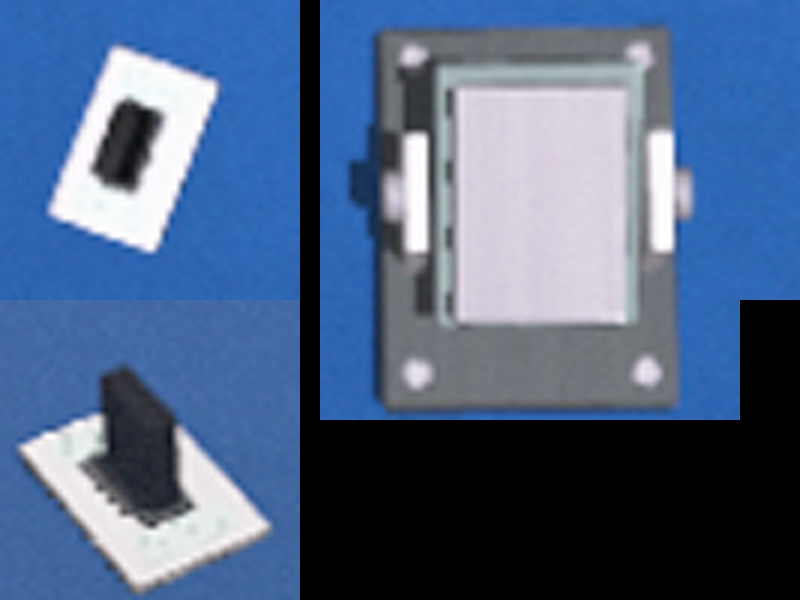

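View pics/c2.png

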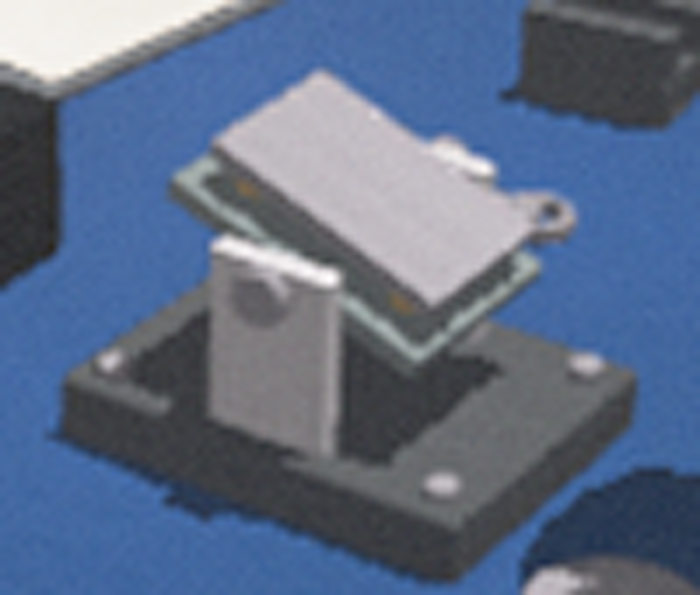

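The crop confirms the slide: aluminium, black grip and glass windows. The side crop shows the platen sloping down towards the robot. Next I fit both poses from the corners.

```bash
cat >> h.py <<'E'
def slide_pts(x,y,yaw):
    return R.from_euler('z',yaw).apply([[.04,.025,.005],[.04,-.025,.005],[-.04,-.025,.005],[-.04,.025,.005]])+[x,y,0]
def face(p):  # x,y,yaw,slope -> centre, R
    Rs=R.from_euler('z',p[2])*R.from_euler('y',-p[3])
    return np.array([p[0],p[1],.085])+Rs.apply([0,0,.023]),Rs
def platen_pts(p):
    c,Rs=face(p); return c+Rs.apply([[.05,.035,0],[.05,-.035,0],[-.05,-.035,0],[-.05,.035,0]])
def base_pts(p):
    return R.from_euler('z',p[2]).apply([[.085,.065,.026],[.085,-.065,.026],[-.085,-.065,.026],[-.085,.065,.026]])+[p[0],p[1],0]
E
python3 - <<'E'
from h import *
from scipy.optimize import least_squares
T,S=cam("top"),cam("side")
u=lambda pts,o,k:(np.array(pts)+.5)/k-.5+o
st=u([(115,45),(217,82),(155,253),(48,213)],(200,185),6)
ss=u([(18,150),(270,225),(137,283)],(240,265),6)
print(back(T,st,.005)[:,:2]);print(back(S,ss,.005)[:,:2])
c=back(T,st,.005).mean(0)
f=lambda p:(proj(T,slide_pts(*p))-st).ravel()
# long axis: st[1]->st[2]
B=back(T,st,.005);yaw0=np.arctan2(*(B[0]-B[3])[1::-1])
r=least_squares(f,[c[0],c[1],yaw0]);print("slide",r.x,r.fun)
print("side proj",proj(S,slide_pts(*r.x)),ss)
pt=u([(135,85),(308,85),(310,322),(136,322)],(318,145),6)
ps=u([(212,145),(320,68),(535,232),(432,305)],(280,150),7)
bt=u([(65,30),(347,30),(357,403),(66,403)],(318,145),6)
bs=u([(637,378),(462,525)],(280,150),7)
f=lambda p:np.concatenate([(proj(T,platen_pts(p))-pt).ravel(),(proj(S,platen_pts(p))-ps).ravel()])
print("base back",back(T,bt,.026)[:,:2],back(S,bs,.026)[:,:2])
r=least_squares(f,[.45,-.03,0,.45]);print("stage",r.x,r.fun.reshape(-1,2))
p=r.x;print(face(p)[0]);print(proj(T,base_pts(p))-bt,proj(S,base_pts(p)[2:])-bs)
E
```

```text
[[0.5328 0.3024]
 [0.5162 0.2564]
 [0.4398 0.282 ]
 [0.4575 0.33  ]]
[[0.5297 0.3072]
 [0.4394 0.2854]
 [0.4566 0.3312]]
slide [ 0.4866  0.2927 -0.3414] [-0.188   0.053   0.2361  0.1153 -0.1718 -0.2615  0.124   0.0957]
side proj [[242.972  287.8613]
 [264.5218 278.9088]
 [285.0646 301.0155]
 [262.7255 311.1346]] [[242.5833 289.5833]
 [284.5833 302.0833]
 [262.4167 311.75  ]]
base back [[ 0.6451  0.0081]
 [ 0.6453 -0.1173]
 [ 0.4789 -0.1198]
 [ 0.4787  0.0076]] [[ 0.4742 -0.1108]
 [ 0.4738  0.0098]]
stage [ 0.5626 -0.0542  0.0196  0.3807] [[-0.2798  0.3775]
 [-0.4758 -0.1298]
 [-1.2155 -0.2142]
 [-0.191   0.2778]
 [ 0.0158 -1.819 ]
 [ 0.2493 -0.8171]
 [ 0.3609 -1.2597]
 [ 0.4375 -0.4267]]
[ 0.5541 -0.0543  0.1064]
[[-1.6288 -0.4545]
 [ 0.0589 -1.3172]
 [ 0.3778  0.0156]
 [-0.5811  0.8837]] [[ 0.3264 -2.1731]
 [-0.7739 -0.4863]]
```

```bash
cat >> h.py <<'E'
def down(phi,tilt=0): # tool x along world yaw phi, z down, then pitched so z leans along +x
    return R.from_matrix(np.c_[[np.cos(phi),np.sin(phi),0],[np.sin(phi),-np.cos(phi),0],[0,0,-1]])*R.from_euler('y',-tilt)
def plan(segs,st=None,start=None):
    """segs: (pos, R, n). prints rows"""
    st=st or ctrl.read_state(); p,q=start or (np.array(st["tool_pos"]),quat(st["ee_rot"]))
    for P,Q,n in segs:
        rv=(q.inv()*Q).as_rotvec()/n; d=(np.array(P)-p)/n
        for i in range(n):
            print(np.round(q.inv().apply(d)*1000,1).tolist(),np.round(rv,4).tolist()); q=q*R.from_rotvec(rv); p=p+d
E
python3 - <<'E'
from h import *
print(down(0,.38).as_matrix())
plan([([.49,-.055,.22],down(0),10)])
E
```

```text
[[ 0.9287  0.     -0.3709]
 [ 0.     -1.     -0.    ]
 [-0.3709  0.     -0.9287]]
[43.4, -31.6, -1.2] [-0.0001, -0.0, 0.0383]
[42.2, -33.2, -1.3] [-0.0001, -0.0, 0.0383]
[40.9, -34.8, -1.3] [-0.0001, -0.0, 0.0383]
[39.5, -36.3, -1.3] [-0.0001, -0.0, 0.0383]
[38.1, -37.8, -1.3] [-0.0001, -0.0, 0.0383]
[36.6, -39.2, -1.3] [-0.0001, -0.0, 0.0383]
[35.1, -40.6, -1.3] [-0.0001, -0.0, 0.0383]
[33.5, -41.9, -1.3] [-0.0001, -0.0, 0.0383]
[31.9, -43.2, -1.3] [-0.0001, -0.0, 0.0383]
[30.2, -44.4, -1.3] [-0.0001, -0.0, 0.0383]
```

```bash
sed -i "s/from_euler('y',-tilt)/from_euler('y',tilt)/" h.py; python3 -c "
from h import *
print(down(0,.38).as_matrix())"
```

```text
[[ 0.9287  0.      0.3709]
 [ 0.     -1.      0.    ]
 [ 0.3709  0.     -0.9287]]
```

carry_out --commands '[{"slide":[43,-32,-1.3],"rot":[0,0,0.038],"grip":0.5},{"slide":[42,-33,-1.3],"rot":[0,0,0.038],"grip":0.5},{"slide":[41,-35,-1.3],"rot":[0,0,0.038],"grip":0.5},{"slide":[39.5,-36,-1.3],"rot":[0,0,0.038],"grip":0.5},{"slide":[38,-38,-1.3],"rot":[0,0,0.038],"grip":0.5},{"slide":[36.5,-39,-1.3],"rot":[0,0,0.038],"grip":0.5},{"slide":[35,-40.5,-1.3],"rot":[0,0,0.038],"grip":0.5},{"slide":[33.5,-42,-1.3],"rot":[0,0,0.038],"grip":0.5},{"slide":[32,-43,-1.3],"rot":[0,0,0.038],"grip":0.5},{"slide":[30,-44.5,-1.3],"rot":[0,0,0.038],"grip":0.5}]' --grip_force 35

```text
clock: 1.35
tool_pos: [0.4894, -0.0535, 0.2204]
ee_rot: [-0.0, 1.0, 0.001, -0.0]
force: [0.2, -1.8, -0.2]
grip_width: 0.499
gripper_force: 0.0
```

Run:
```python
from h import *
import json
st=ctrl.read_state(); im=ctrl.camera("wrist")
json.dump({k:np.array(st[k]).tolist() for k in("tool_pos","ee_rot")},open("w1.json","w"))
cv2.imwrite("pics/w1.png",im[:,:,::-1])
C=cam("wrist",st);p=[.5626,-.0542,.01,.38]
print(proj(C,platen_pts(p)),proj(C,base_pts(p)))
plan([([.43,.313,.17],down(-.341),10)])
```

```text
[[272.1614  49.6948]
 [365.9388  48.8045]
 [356.9792 161.2109]
 [282.0987 161.842 ]] [[252.3278   9.759 ]
 [384.1653   8.4516]
 [376.5129 175.9644]
 [262.2585 176.9108]]
[-6.0, -36.2, 5.1] [-0.0002, -0.0, 0.0345]
[-7.3, -36.0, 5.1] [-0.0002, -0.0, 0.0345]
[-8.5, -35.7, 5.1] [-0.0002, -0.0, 0.0345]
[-9.7, -35.4, 5.1] [-0.0002, -0.0, 0.0345]
[-10.9, -35.0, 5.1] [-0.0002, -0.0, 0.0345]
[-12.1, -34.6, 5.1] [-0.0002, -0.0, 0.0345]
[-13.3, -34.2, 5.1] [-0.0002, -0.0, 0.0345]
[-14.5, -33.7, 5.1] [-0.0002, -0.0, 0.0345]
[-15.6, -33.2, 5.1] [-0.0002, -0.0, 0.0345]
[-16.8, -32.7, 5.1] [-0.0002, -0.0, 0.0345]
```

View pics/w1.png

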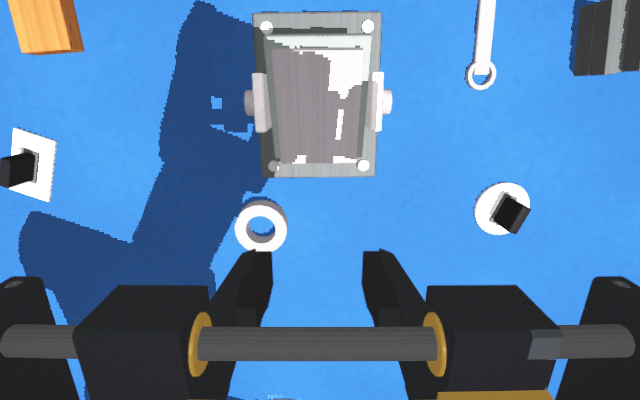

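The wrist view shows the platen corners at about (272,49), (366,49), (358,162) and (283,163), which match the fit to within a few pixels. On to the slide.

carry_out --commands '[{"slide":[-6,-36,5],"rot":[0,0,0.0345],"grip":0.5},{"slide":[-7.3,-36,5],"rot":[0,0,0.0345],"grip":0.5},{"slide":[-8.5,-35.7,5],"rot":[0,0,0.0345],"grip":0.5},{"slide":[-9.7,-35.4,5],"rot":[0,0,0.0345],"grip":0.5},{"slide":[-11,-35,5],"rot":[0,0,0.0345],"grip":0.5},{"slide":[-12,-34.6,5],"rot":[0,0,0.0345],"grip":0.5},{"slide":[-13.3,-34.2,5],"rot":[0,0,0.0345],"grip":0.5},{"slide":[-14.5,-33.7,5],"rot":[0,0,0.0345],"grip":0.5},{"slide":[-15.6,-33.2,5],"rot":[0,0,0.0345],"grip":0.5},{"slide":[-16.8,-32.7,5],"rot":[0,0,0.0345],"grip":0.5}]'

```text
clock: 2.65
tool_pos: [0.4274, 0.3076, 0.1701]
ee_rot: [0.0, 0.985, -0.171, -0.0]
force: [-0.2, 0.3, 0.1]
grip_width: 0.499
gripper_force: 0.0
```

Run:
```python
from h import *
import json
st=ctrl.read_state(); im=ctrl.camera("wrist")[:,:,::-1]
json.dump({k:np.array(st[k]).tolist() for k in("tool_pos","ee_rot")},open("w2.json","w"))
cv2.imwrite("pics/w2.png",im)
C=cam("wrist",st);print(st["tool_pos"],st["ee_rot"]); q=proj(C,slide_pts(.4866,.2927,-.3414));print(q)
o=np.maximum(q.mean(0).astype(int)-[60,55],0);print(o)
a=np.zeros((600,800,3),np.uint8)
f=lambda i,x,y,w,h,k:cv2.resize(i[y:y+h,x:x+w],(w*k,h*k),interpolation=cv2.INTER_CUBIC)
b=f(im,*o,120,110,4)[:,:400+80]; w1=cv2.imread("pics/w1.png"); b2=f(w1,245,5,145,180,3)
a[:b.shape[0],:b.shape[1]]=b; a=np.hstack([a[:,:365],a[:,365:]])
cv2.imwrite("pics/c3.png",np.hstack([a[:,:400],np.pad(b2[:,:400],((0,600-b2.shape[0]),(0,max(0,400-b2.shape[1])),(0,0)))]))
```

```text
[0.4274 0.3076 0.1701] [ 0.0002  0.9853 -0.1708 -0.0003]
[[285.1362  68.8306]
 [337.6777  68.682 ]
 [336.393  152.1482]
 [287.5587 152.2641]]
[251  55]
```

View pics/c3.png

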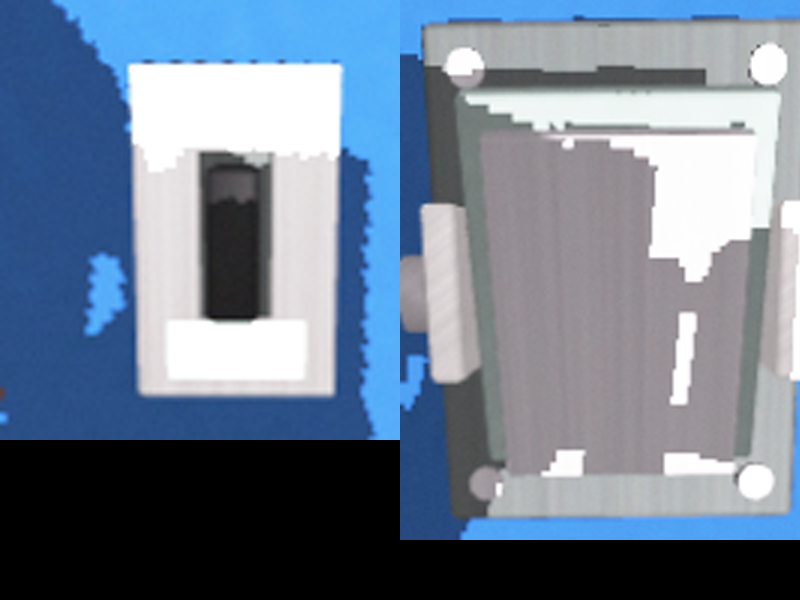

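```bash
cat > fit.py <<'E'
from h import *
import json
from scipy.optimize import least_squares
u=lambda pts,o,k:(np.array(pts)+.5)/k-.5+o
W1,W2=[cam("wrist",json.load(open(f))) for f in("w1.json","w2.json")]
T,S=cam("top"),cam("side")
sw=u([(128,65),(342,65),(336,395),(139,396)],(251,55),4)
r=least_squares(lambda p:(proj(W2,slide_pts(*p))-sw).ravel(),[.4866,.2927,-.34]);print("slide",r.x,r.fun)
pw=u([(81,133),(355,133),(338,473),(108,473)],(245,5),3)
pt=u([(135,85),(308,85),(310,322),(136,322)],(318,145),6)
ps=u([(212,145),(320,68),(535,232),(432,305)],(280,150),7)
# wrist only: all + per-camera image bias in combined
g=least_squares(lambda p:(proj(W1,platen_pts(p))-pw).ravel(),[.56,-.05,0,.4]);print("wrist stage",g.x,g.fun)
def f(p):
    b=p[4:].reshape(3,2)
    return np.concatenate([*[(proj(c,platen_pts(p))-m+bb).ravel() for c,m,bb in((T,pt,b[0]),(S,ps,b[1]),(W1,pw,b[2]))],p[4:]*.5])
g=least_squares(f,[.56,-.05,0,.4]+[0]*6);print("all",g.x);print(g.fun.reshape(-1,2))
E
python3 fit.py
```

```text
slide [ 0.4857  0.2951 -0.3423] [ 0.5128 -0.2266 -0.5266 -0.3295 -0.2369  0.3907  0.2521  0.2133]
wrist stage [ 0.5615 -0.0535  0.0117  0.3499] [-0.7139  0.3702  1.3647 -0.6931 -1.1352 -0.135   0.3315  0.6309]
all [ 0.5613 -0.0532  0.0116  0.353   0.9125 -0.3357 -0.2567  0.8635  0.3922
 -0.2885]
[[ 0.3222  0.0831]
 [ 0.1045 -0.1964]
 [-0.8173 -0.0354]
 [ 0.1625  0.2326]
 [-0.4534 -0.4715]
 [-0.0263  0.5673]
 [ 0.3455 -0.5469]
 [ 0.1983  0.2353]
 [-0.7395  0.4597]
 [ 1.3508 -0.595 ]
 [-1.1137 -0.275 ]
 [ 0.4044  0.4824]
 [ 0.4562 -0.1679]
 [-0.1284  0.4318]
 [ 0.1961 -0.1443]]
```

Run:
```python
from h import *
q=down(-.342)
plan([([.486,.294,.09],q,4),([.486,.294,.0105],q,4)])
```

```text
[15.5, -1.1, 19.8] [-0.0001, 0.0005, -0.0001]
[15.5, -1.1, 19.8] [-0.0001, 0.0005, -0.0001]
[15.5, -1.1, 19.8] [-0.0001, 0.0005, -0.0001]
[15.5, -1.1, 19.8] [-0.0001, 0.0005, -0.0001]
[-0.0, 0.0, 19.9] [0.0, -0.0, -0.0]
[-0.0, 0.0, 19.9] [0.0, -0.0, -0.0]
[-0.0, 0.0, 19.9] [0.0, -0.0, -0.0]
[-0.0, 0.0, 19.9] [0.0, -0.0, -0.0]
```

carry_out --commands '[{"slide":[15.5,-1.1,20],"rot":[0,0,0],"grip":0.5},{"slide":[15.5,-1.1,20],"rot":[0,0,0],"grip":0.5},{"slide":[15.5,-1.1,20],"rot":[0,0,0],"grip":0.5},{"slide":[15.5,-1.1,20],"rot":[0,0,0],"grip":0.5},{"slide":[0,0,20],"rot":[0,0,0],"grip":0.5},{"slide":[0,0,20],"rot":[0,0,0],"grip":0.5},{"slide":[0,0,20],"rot":[0,0,0],"grip":0.5},{"slide":[0,0,14],"rot":[0,0,0],"grip":0.5},{"slide":[0,0,4],"rot":[0,0,0],"grip":0.5},{"slide":[0,0,0],"rot":[0,0,0],"grip":0.5}]'

```text
clock: 3.95
tool_pos: [0.4878, 0.2898, 0.0127]
ee_rot: [-0.0, 0.985, -0.17, 0.0]
force: [0.6, 0.2, 0.1]
grip_width: 0.498
gripper_force: 0.0
```

Run:
```python
from h import *
st=ctrl.read_state();print(st["tool_pos"],quat(st["ee_rot"]).as_matrix(),st["force"])
plan([([.486,.294,.0105],down(-.342),1)])
im=ctrl.camera("wrist")[:,:,::-1]; cv2.imwrite("pics/w3.png",im)
```

```text
[0.4878 0.2898 0.0127] [[ 0.942  -0.3355  0.0001]
 [-0.3355 -0.942   0.0001]
 [ 0.0001 -0.0001 -1.    ]] [0.595  0.1659 0.1161]
[-3.1, -3.3, 2.2] [-0.0001, -0.0001, -0.0001]
```

View pics/w3.png

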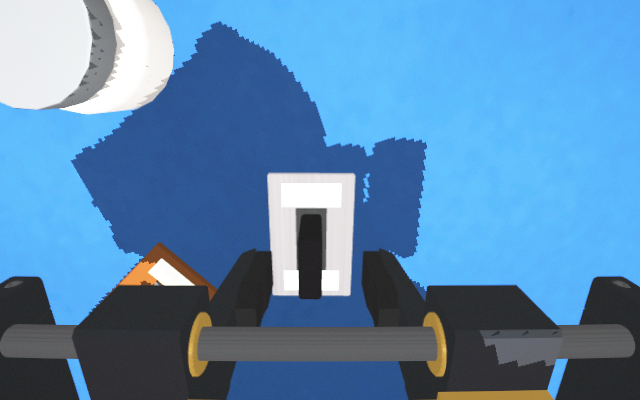

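The wrist view shows the slide between the open fingers, with corners at (267,173), (355,173), (351,296) and (271,296), slightly left of the finger midline.

Run:
```python
from h import *
from scipy.optimize import least_squares
st=ctrl.read_state();C=cam("wrist",st)
m=np.array([(267,173),(355,173),(351,296),(271,296)],float)
r=least_squares(lambda p:(proj(C,slide_pts(*p))-m).ravel(),[.486,.294,-.34]);print(r.x,r.fun)
q=quat(st["ee_rot"]);d=np.array([r.x[0],r.x[1],.0105])-st["tool_pos"];print("tool shift mm",q.inv().apply(d)*1e3)
print("tcp px",proj(C,st["tool_pos"]),"tips",proj(C,np.array(st["tool_pos"])+q.apply([[0,.022,0],[0,-.022,0]])))
```

```text
[ 0.4864  0.2951 -0.3466] [-0.2784  0.5038  0.0813  0.8699 -0.9898 -0.7574  1.216  -1.0974]
tool shift mm [-3.1879 -4.3618  2.5376]
tcp px [[318.2737 239.0994]] tips [[356.3374 239.0802]
 [280.2128 239.0919]]
```

carry_out --commands '[{"slide":[-3.2,-4.2,2],"rot":[0,0,-0.003],"grip":0.5},{"slide":[0,0,0],"rot":[0,0,0],"grip":0.5},{"slide":[0,0,0],"rot":[0,0,0],"grip":0.1},{"slide":[0,0,0],"rot":[0,0,0],"grip":0.1},{"slide":[0,0,0],"rot":[0,0,0],"grip":0.0},{"slide":[0,0,0],"rot":[0,0,0],"grip":0.0},{"slide":[0,0,0],"rot":[0,0,0],"grip":0.0},{"slide":[0,0,0],"rot":[0,0,0],"grip":0.0},{"slide":[0,0,0],"rot":[0,0,0],"grip":0.0},{"slide":[0,0,0],"rot":[0,0,0],"grip":0.0}]' --grip_force 40

```text
clock: 5.25
tool_pos: [0.4861, 0.2948, 0.0105]
ee_rot: [0.0, 0.986, -0.169, -0.0]
force: [0.7, -0.5, -0.4]
grip_width: 0.106
gripper_force: 40.0
```

Run:
```python
from h import *
st=ctrl.read_state();print(st["tool_pos"],quat(st["ee_rot"]).as_matrix(),st["force"],st["torque"])
im=ctrl.camera("wrist")[:,:,::-1]; cv2.imwrite("pics/w4.png",im)
C=cam("wrist",st); print(proj(C,slide_pts(st["tool_pos"][0],st["tool_pos"][1],-.342)))
# target hover: 60 mm above face along normal
p=[.5613,-.0532,.012,.36];c,Rs=face(p)
p0=np.array(st["tool_pos"]);tgt=c+Rs.apply([0,0,.0115+.04]);print(c,tgt)
plan([(p0+[0,0,.16],down(-.342),3),(np.r_[tgt[:2]-[.03,0],.21],down(.012,.36),7)])
```

```text
[0.4861 0.2948 0.0105] [[ 0.943  -0.3327 -0.    ]
 [-0.3327 -0.943  -0.0001]
 [-0.      0.0001 -1.    ]] [ 0.741  -0.5413 -0.3974] [-0.0065  0.0235 -0.0274]
[[273.5261 169.0609]
 [363.4889 169.2882]
 [357.5238 293.1055]
 [278.4926 292.9209]]
[ 0.5532 -0.0533  0.1065] [ 0.5351 -0.0535  0.1547]
[-0.0, 0.0, -53.3] [0.0, -0.0, 0.0009]
[-0.0, 0.0, -53.3] [0.0, -0.0, 0.0009]
[-0.0, 0.0, -53.3] [0.0, -0.0, 0.0009]
[19.2, 46.0, -5.6] [0.0091, 0.0509, -0.05]
[17.2, 46.8, -5.1] [0.0091, 0.0509, -0.05]
[15.1, 47.6, -4.7] [0.0091, 0.0509, -0.05]
[12.9, 48.3, -4.5] [0.0091, 0.0509, -0.05]
[10.7, 48.8, -4.3] [0.0091, 0.0509, -0.05]
[8.5, 49.2, -4.3] [0.0091, 0.0509, -0.05]
[6.2, 49.6, -4.3] [0.0091, 0.0509, -0.05]
```

carry_out --commands '[{"slide":[0,0,-53],"rot":[0,0,0],"grip":0},{"slide":[0,0,-53],"rot":[0,0,0],"grip":0},{"slide":[0,0,-53],"rot":[0,0,0],"grip":0},{"slide":[19,46,-5.6],"rot":[0.009,0.051,-0.05],"grip":0},{"slide":[17,47,-5.1],"rot":[0.009,0.051,-0.05],"grip":0},{"slide":[15,47.6,-4.7],"rot":[0.009,0.051,-0.05],"grip":0},{"slide":[13,48.3,-4.5],"rot":[0.009,0.051,-0.05],"grip":0},{"slide":[10.7,48.8,-4.3],"rot":[0.009,0.051,-0.05],"grip":0},{"slide":[8.5,49,-4.3],"rot":[0.009,0.051,-0.05],"grip":0},{"slide":[6,49.6,-4.3],"rot":[0.009,0.051,-0.05],"grip":0}]'

```text
clock: 6.55
tool_pos: [0.505, -0.0546, 0.2092]
ee_rot: [-0.001, 0.984, 0.008, 0.18]
force: [1.0, -0.4, -1.9]
grip_width: 0.105
gripper_force: 40.0
```

Run:
```python
from h import *
st=ctrl.read_state();print(st["tool_pos"],st["force"],st["torque"])
p=[.5613,-.0532,.012,.36];c,Rs=face(p)
tgt=c+Rs.apply([0,0,.0105+.025]);print(c,tgt)
plan([(tgt,down(.012,.36),4)])
```

```text
[ 0.505  -0.0546  0.2092] [ 0.9983 -0.362  -1.8998] [-0.0146  0.2299  0.0385]
[ 0.5532 -0.0533  0.1065] [ 0.5407 -0.0534  0.1397]
[2.2, -0.2, 19.4] [-0.0001, -0.0006, 0.0011]
[2.2, -0.2, 19.4] [-0.0001, -0.0006, 0.0011]
[2.2, -0.2, 19.4] [-0.0001, -0.0006, 0.0011]
[2.2, -0.2, 19.4] [-0.0001, -0.0006, 0.0011]
```

carry_out --commands '[{"slide":[2.2,-0.2,19],"rot":[0,0,0],"grip":0},{"slide":[2.2,-0.2,19],"rot":[0,0,0],"grip":0},{"slide":[2.2,-0.2,19],"rot":[0,0,0],"grip":0},{"slide":[2.2,-0.2,15],"rot":[0,0,0],"grip":0},{"slide":[0,0,5],"rot":[0,0,0],"grip":0},{"slide":[0,0,0],"rot":[0,0,0],"grip":0},{"slide":[0,0,0],"rot":[0,0,0],"grip":0},{"slide":[0,0,0],"rot":[0,0,0],"grip":0},{"slide":[0,0,0],"rot":[0,0,0],"grip":0},{"slide":[0,0,0],"rot":[0,0,0],"grip":0}]'

```text
clock: 7.8
tool_pos: [0.5407, -0.052, 0.1402]
ee_rot: [-0.001, 0.984, 0.007, 0.179]
force: [0.6, -1.3, -1.2]
grip_width: 0.109
gripper_force: 40.0
```

Run:
```python
from h import *
import json
st=ctrl.read_state();print(st["tool_pos"],quat(st["ee_rot"]).as_matrix(),st["force"],st["torque"])
json.dump({k:np.array(st[k]).tolist() for k in("tool_pos","ee_rot")},open("w5.json","w"))
w=ctrl.camera("wrist")[:,:,::-1];s=ctrl.camera("side")[:,:,::-1]
cv2.imwrite("pics/w5.png",w);cv2.imwrite("pics/s5.png",s)
f=lambda i,x,y,w,h,k:cv2.resize(i[y:y+h,x:x+w],(w*k,h*k),interpolation=cv2.INTER_CUBIC)
a=np.zeros((600,800,3),np.uint8)
a[:600,:480]=f(w,240,120,160,200,3); a[:500,480:800]=f(s,295,135,80,100,4)[:500][:,:320] if False else np.pad(f(s,295,135,80,100,4),((0,100),(0,0),(0,0)))
cv2.imwrite("pics/c5.png",a)
C=cam("wrist",st);p=[.5613,-.0532,.012,.36];print(proj(C,platen_pts(p)))
```

```text
[ 0.5407 -0.052   0.1402] [[ 0.9355  0.0145  0.353 ]
 [ 0.0139 -0.9999  0.0043]
 [ 0.3531  0.0009 -0.9356]] [ 0.6041 -1.3031 -1.1919] [0.0479 0.211  0.0074]
[[265.6137 143.6614]
 [376.1576 143.8996]
 [368.1758 281.681 ]
 [272.0426 281.4894]]
```

View pics/c5.png

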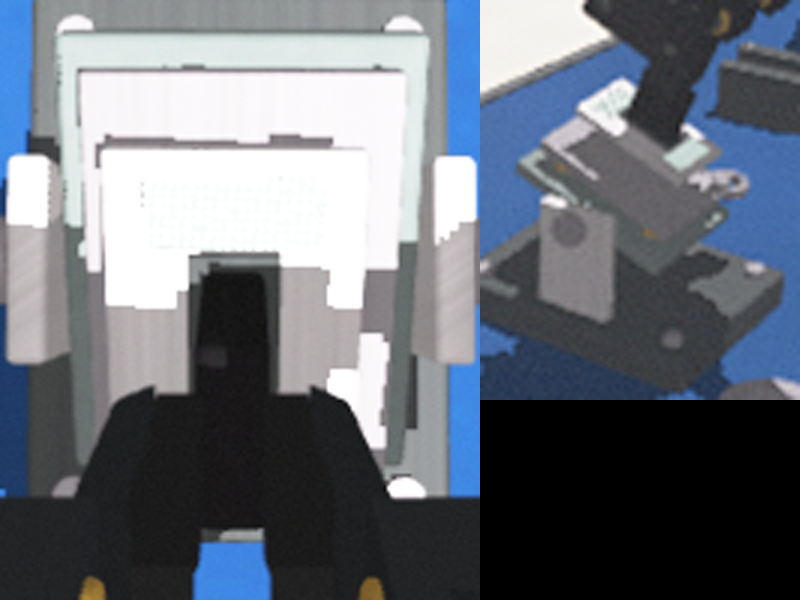

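The crop shows the slide (top edge row 149, cols 101–368) over the platen (top edge row 70, cols 78–406). The edges are parallel. From these I compute the apparent relative offset.

Run:
```python
from h import *
import json
from scipy.optimize import least_squares
st=json.load(open("w5.json"));C=cam("wrist",st);q=quat(st["ee_rot"]);p0=np.array(st["tool_pos"])
u=lambda pts:(np.array(pts)+.5)/3-.5+[240,120]
sl=u([(101.5,149),(368,149)]);pl=u([(78,70),(406,70)])
tool=lambda P:p0+q.apply(P)
def S(v):# tool: x fwd; tool y is -world y
    return tool(R.from_euler('z',v[2]).apply([[.04,-.025,0],[.04,.025,0]])+[v[0],v[1],.0055])
a=least_squares(lambda v:(proj(C,S(v))-sl).ravel(),[0,0,0]);print("slide in tool mm,rad",a.x*[1e3,1e3,1],a.fun)
for sl_ in(.34,.36,.38):
    # platen: x,y,depth(z) in tool, yaw; relative slope = sl_-tool tilt
    tilt=np.arctan2(q.as_matrix()[2,0],q.as_matrix()[0,0]); d=sl_-tilt
    def P(v): return tool((R.from_euler('z',v[3])*R.from_euler('y',d)).apply([[.05,-.035,0],[.05,.035,0]])+v[:3])
    b=least_squares(lambda v:(proj(C,P(v))-pl).ravel(),[0,0,.035,0]);print(sl_,tilt,"platen in tool",b.x*[1e3,1e3,1e3,1],b.fun)
    print(" centre world",tool(b.x[:3]))
g=cv2.cvtColor(cv2.imread("pics/w5.png"),cv2.COLOR_BGR2GRAY).astype(int)
for y in(150,165,180,200,220,240,255): print(y,g[y,262:282].tolist(),g[y,364:380].tolist())
```

```text
slide in tool mm,rad [ 0.2803 -0.4119  0.0005] [-0.5576  0.0234  0.5574  0.0242]
0.34 0.3608732014005257 platen in tool [-0.0804  1.1961 37.4215  0.0005] [ 0. -0. -0. -0.]
 centre world [ 0.5538 -0.0531  0.1051]
0.36 0.3608732014005257 platen in tool [-0.0913  1.1961 38.4214  0.0005] [-0. -0. -0. -0.]
 centre world [ 0.5542 -0.0531  0.1042]
0.38 0.3608732014005257 platen in tool [-0.0822  1.1961 39.4214  0.0005] [-0.  0. -0.  0.]
 centre world [ 0.5545 -0.0531  0.1033]
150 [232, 231, 231, 188, 185, 241, 247, 247, 247, 247, 248, 247, 248, 247, 248, 248, 247, 247, 247, 247] [250, 251, 251, 251, 251, 251, 251, 251, 251, 252, 250, 230, 227, 233, 234, 234]
165 [230, 230, 232, 233, 219, 229, 245, 247, 246, 247, 247, 247, 215, 125, 126, 183, 212, 209, 210, 210] [250, 251, 251, 251, 251, 251, 251, 251, 251, 250, 235, 231, 237, 236, 237, 233]
180 [207, 231, 230, 231, 233, 213, 233, 247, 247, 246, 247, 242, 251, 255, 255, 255, 255, 255, 255, 255] [250, 250, 250, 251, 251, 251, 251, 251, 251, 239, 230, 233, 234, 234, 230, 222]
200 [104, 105, 109, 109, 110, 169, 216, 240, 246, 246, 246, 210, 196, 253, 255, 255, 255, 255, 255, 255] [250, 250, 250, 250, 251, 251, 251, 250, 227, 178, 179, 180, 180, 174, 162, 147]
220 [120, 101, 109, 108, 106, 108, 109, 114, 122, 126, 122, 124, 126, 234, 254, 255, 255, 255, 255, 255] [127, 131, 131, 129, 131, 132, 129, 115, 105, 107, 108, 106, 105, 109, 130, 139]
240 [67, 85, 102, 109, 110, 110, 111, 109, 116, 122, 124, 121, 125, 124, 150, 168, 172, 170, 172, 173] [249, 249, 248, 249, 235, 166, 112, 102, 105, 106, 108, 104, 85, 67, 66, 133]
255 [66, 66, 88, 105, 109, 111, 110, 112, 108, 115, 121, 122, 120, 124, 126, 92, 39, 30, 31, 29] [248, 248, 249, 205, 130, 113, 105, 106, 107, 107, 104, 83, 67, 65, 68, 132]
```

Run:
```python
from h import *
import json
from scipy.optimize import least_squares
st=json.load(open("w5.json"));C=cam("wrist",st);q=quat(st["ee_rot"]);p0=np.array(st["tool_pos"])
L=np.array([(266.6,150),(267.3,165),(268.2,180),(268.7,200),(269.6,220),(270.4,240),(271.2,255)])
Rr=np.array([(374.5,150),(373.8,165),(373,180),(372,200),(370.8,220),(369.5,240)])
tilt=np.arctan2(q.as_matrix()[2,0],q.as_matrix()[0,0])
t=np.linspace(-.05,.05,21)
def res(v,full=False):
    x,y,z,yaw,sl=v
    Q=R.from_euler('z',yaw)*R.from_euler('y',sl-tilt)
    out=[]
    for s,m in((-.035,L),(.035,Rr)):
        P=proj(C,p0+q.apply(Q.apply(np.c_[t,t*0+s,t*0])+[x,y,z])); o=np.argsort(P[:,1])
        out.append(np.interp(m[:,1],P[o,1],P[o,0])-m[:,0])
    top=proj(C,p0+q.apply(Q.apply([[.05,0,0]])+[x,y,z]))[0,1]-(120+70.5/3-.5)
    return np.r_[np.concatenate(out),top]
r=least_squares(res,[0,.001,.037,0,.36]);J=np.linalg.inv(r.jac.T@r.jac);print(r.x,np.sqrt(np.diag(J))*.3);print(r.fun)
```

```text
[-0.0003  0.0013  0.0393  0.004   0.3464] [0.0002 0.0001 0.0004 0.0024 0.0151]
[ 0.1022  0.0196 -0.2576  0.0813  0.0297  0.0876 -0.0628  0.1022 -0.0118
 -0.0319 -0.1351 -0.0491  0.1259  0.    ]
```

carry_out --commands '[{"slide":[-0.4,1.7,10],"rot":[0,0,0],"grip":0},{"slide":[0,0,6],"rot":[0,0,0],"grip":0},{"slide":[0,0,4],"rot":[0,0,0],"grip":0},{"slide":[0,0,1],"rot":[0,0,0],"grip":0},{"slide":[0,0,0],"rot":[0,0,0],"grip":0},{"slide":[0,0,0],"rot":[0,0,0],"grip":0},{"slide":[0,0,0],"rot":[0,0,0],"grip":0},{"slide":[0,0,0],"rot":[0,0,0],"grip":0},{"slide":[0,0,0],"rot":[0,0,0],"grip":0},{"slide":[0,0,0],"rot":[0,0,0],"grip":0}]'

```text
clock: 9.15
tool_pos: [0.5478, -0.0536, 0.1203]
ee_rot: [-0.001, 0.984, 0.007, 0.179]
force: [0.8, -0.3, -1.3]
grip_width: 0.109
gripper_force: 40.0
```

```bash
cat > rd.py <<'E'
from h import *
import json,sys
F=[];M=[];tp=[]
for i in range(4):
    st=ctrl.read_state();q=quat(st["ee_rot"]);F.append(q.inv().apply(st["force"]));M.append(q.inv().apply(st["torque"]));tp.append(st["tool_pos"]);im=ctrl.camera("wrist")
st=ctrl.read_state()
m=q.as_matrix();print("t",st["clock"],"pos",np.mean(tp,0),"tilt",np.arctan2(m[2,0],m[0,0]),"yaw",np.arctan2(m[1,0],m[0,0]),"roll",m[2,1])
print("F tool",np.mean(F,0),"sd",np.std(F,0),"M tool",np.mean(M,0),np.std(M,0),"grip",st["grip_width"])
json.dump({k:np.array(st[k]).tolist() for k in("tool_pos","ee_rot")},open("wl.json","w"));cv2.imwrite("pics/wl.png",im[:,:,::-1])
E
python3 rd.py
```

```text
t 9.35 pos [ 0.5478 -0.0536  0.1203] tilt 0.36064267964130614 yaw 0.014879128105675326 roll 0.0008014252780900563
F tool [-0.0247  0.0055  1.1744] sd [0.3902 0.5732 0.2616] M tool [ 0.0392 -0.2701 -0.0009] [0.0295 0.0226 0.0183] grip 0.10756430709826469
```

carry_out --commands '[{"slide":[0,0,1],"rot":[0,0,0],"grip":0},{"slide":[0,0,1],"rot":[0,0,0],"grip":0},{"slide":[0,0,1],"rot":[0,0,0],"grip":0},{"slide":[0,0,0.8],"rot":[0,0,0],"grip":0},{"slide":[0,0,0.7],"rot":[0,0,0],"grip":0},{"slide":[0,0,0],"rot":[0,0,0],"grip":0},{"slide":[0,0,0],"rot":[0,0,0],"grip":0},{"slide":[0,0,0],"rot":[0,0,0],"grip":0},{"slide":[0,0,0],"rot":[0,0,0],"grip":0},{"slide":[0,0,0],"rot":[0,0,0],"grip":0}]'

```text
clock: 10.6
tool_pos: [0.5493, -0.0536, 0.116]
ee_rot: [-0.001, 0.984, 0.007, 0.179]
force: [-1.0, 0.5, -1.1]
grip_width: 0.109
gripper_force: 40.0
```

```bash
python3 rd.py; python3 -c "
import cv2
i=cv2.imread('pics/wl.png')[120:270,240:400];cv2.imwrite('pics/c6.png',cv2.resize(i,(640,600),interpolation=cv2.INTER_CUBIC))"
```

```text
t 10.8 pos [ 0.5494 -0.0536  0.116 ] tilt 0.3606445492222161 yaw 0.01480561312549357 roll 0.0008170767987362101
F tool [-1.0105 -0.0046  0.4214] sd [0.2738 0.3819 0.4387] M tool [-0.0286 -0.3582  0.0428] [0.0267 0.0266 0.0103] grip 0.1044258625916696
```

View pics/c6.png

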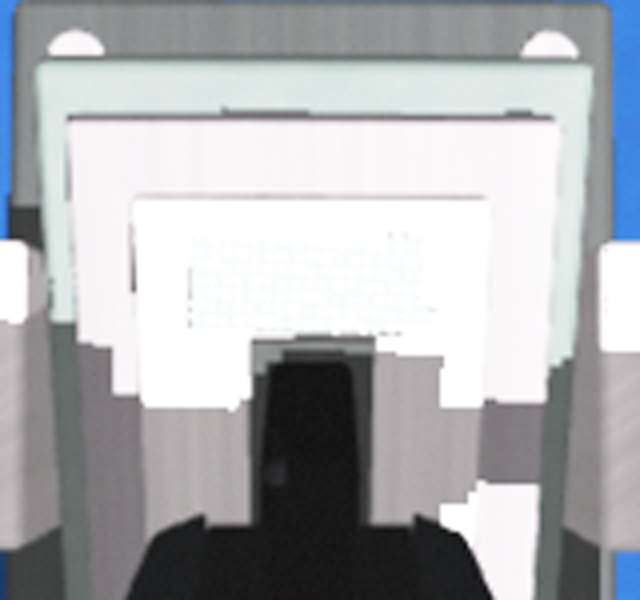

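The wrist view has the slide at cols 132–489 (row 198) on the platen at cols 68–558 (row 118). It's nearly centred and parallel. I compute the residual, then continue.

```bash
cat > rel.py <<'E'
from h import *
import json,sys
from scipy.optimize import least_squares
st=json.load(open("wl.json"));C=cam("wrist",st);q=quat(st["ee_rot"]);p0=np.array(st["tool_pos"])
def rel(sl,pl,k,o,gap):
    u=lambda pts:(np.array(pts,float)+.5)/k-.5+o
    def f(v,h,z): return proj(C,p0+q.apply(R.from_euler('z',v[2]).apply([[h[0],-h[1],0],[h[0],h[1],0]])+[v[0],v[1],z]))
    out=[]
    for m,h,z in((u(sl),(.04,.025),.0055),(u(pl),(.05,.035),.0105+gap)):
        r=least_squares(lambda v:(f(v,h,z)-m).ravel(),[0,0,0]);out.append(r.x);print(r.x,r.fun)
    d=out[1]-out[0];print("gap",gap,"move mm",d[:2]*1e3,"yaw",d[2])
E
python3 - <<'E'
from rel import *
for g in(.0,.003,.006): rel([(132,198),(489,198)],[(68,118),(558,118)],4,(240,120),g)
E
```

```text
[ 0.0004 -0.0008  0.0005] [-0.3584  0.0153  0.3583  0.0154]
[ 0.0007 -0.0004  0.0006] [-1.1811  0.0672  1.1806  0.0689]
gap 0.0 move mm [0.2854 0.3462] yaw 4.180055276319257e-05
[ 0.0004 -0.0008  0.0005] [-0.3584  0.0153  0.3583  0.0154]
[ 0.0002 -0.0004  0.0006] [-0.2049  0.0115  0.2049  0.0118]
gap 0.003 move mm [-0.193   0.3526] yaw 3.076241929675892e-05
[ 0.0004 -0.0008  0.0005] [-0.3584  0.0153  0.3583  0.0154]
[-0.0003 -0.0004  0.0006] [ 0.7413 -0.0409 -0.741  -0.0419]
gap 0.006 move mm [-0.6723  0.3589] yaw 2.004320590244708e-05
```

carry_out --commands '[{"slide":[0,0,0.5],"rot":[0,0,0],"grip":0},{"slide":[0,0,0.5],"rot":[0,0,0],"grip":0},{"slide":[0,0,0.5],"rot":[0,0,0],"grip":0},{"slide":[0,0,0],"rot":[0,0,0],"grip":0},{"slide":[0,0,0],"rot":[0,0,0],"grip":0},{"slide":[0,0,0],"rot":[0,0,0],"grip":0},{"slide":[0,0,0],"rot":[0,0,0],"grip":0},{"slide":[0,0,0],"rot":[0,0,0],"grip":0},{"slide":[0,0,0],"rot":[0,0,0],"grip":0},{"slide":[0,0,0],"rot":[0,0,0],"grip":0}]'

```text
clock: 12.05
tool_pos: [0.5499, -0.0536, 0.1147]
ee_rot: [-0.001, 0.984, 0.007, 0.179]
force: [-1.9, -0.8, 0.8]
grip_width: 0.108
gripper_force: 40.0
```

```bash
python3 rd.py
```

```text
t 12.25 pos [ 0.5499 -0.0536  0.1147] tilt 0.36069685729252177 yaw 0.014842891868348274 roll 0.0008059356007176497
F tool [-1.2846  0.616  -1.0989] sd [0.4674 0.0997 0.2486] M tool [-0.1043 -0.4149  0.0143] [0.0332 0.0509 0.0328] grip 0.10985201267521437
```

carry_out --commands '[{"slide":[0,0,0.5],"rot":[0,0,0],"grip":0},{"slide":[0,0,0.5],"rot":[0,0,0],"grip":0},{"slide":[0,0,0.5],"rot":[0,0,0],"grip":0},{"slide":[0,0,0],"rot":[0,0,0],"grip":0},{"slide":[0,0,0],"rot":[0,0,0],"grip":0},{"slide":[0,0,0],"rot":[0,0,0],"grip":0},{"slide":[0,0,0],"rot":[0,0,0],"grip":0},{"slide":[0,0,0],"rot":[0,0,0],"grip":0},{"slide":[0,0,0],"rot":[0,0,0],"grip":0},{"slide":[0,0,0],"rot":[0,0,0],"grip":0}]'

```text
clock: 13.5
tool_pos: [0.5504, -0.0536, 0.1133]
ee_rot: [-0.001, 0.984, 0.007, 0.179]
force: [-1.5, -1.7, 1.4]
grip_width: 0.111
gripper_force: 40.0
```

```bash
sed -i 's/range(4)/range(6)/' rd.py; python3 rd.py
```

```text
t 13.8 pos [ 0.5504 -0.0536  0.1133] tilt 0.36072501079881236 yaw 0.014806371436419491 roll 0.0007994601989409333
F tool [-1.4735  1.3169 -2.724 ] sd [0.4806 0.4741 0.4269] M tool [-0.2539 -0.4482 -0.0166] [0.0295 0.0279 0.0136] grip 0.11018291029445679
```

carry_out --commands '[{"slide":[0,0.4,0],"rot":[0,0.01,0],"grip":0},{"slide":[0,0,0],"rot":[0,0.01,0],"grip":0},{"slide":[0,0,0],"rot":[0,0,0],"grip":0},{"slide":[0,0,0],"rot":[0,0,0],"grip":0},{"slide":[0,0,0],"rot":[0,0,0],"grip":0},{"slide":[0,0,0],"rot":[0,0,0],"grip":0},{"slide":[0,0,0],"rot":[0,0,0],"grip":0},{"slide":[0,0,0],"rot":[0,0,0],"grip":0},{"slide":[0,0,0],"rot":[0,0,0],"grip":0},{"slide":[0,0,0],"rot":[0,0,0],"grip":0}]'

```text
clock: 15.05
tool_pos: [0.5505, -0.0541, 0.1133]
ee_rot: [-0.001, 0.982, 0.007, 0.189]
force: [1.0, -0.6, 3.0]
grip_width: 0.107
gripper_force: 40.0
```

```bash
python3 rd.py
```

```text
t 15.35 pos [ 0.5505 -0.054   0.1133] tilt 0.38074188403566556 yaw 0.01486848147732865 roll 0.0008807813023335989
F tool [ 2.1343 -0.2337 -2.7052] sd [0.5081 0.6298 0.3511] M tool [0.0745 0.1402 0.022 ] [0.0362 0.0223 0.0168] grip 0.10429400847136573
```

carry_out --commands '[{"slide":[0.1,0,0.5],"rot":[0,0,0],"grip":0},{"slide":[0,0,0.5],"rot":[0,0,0],"grip":0},{"slide":[0,0,0.5],"rot":[0,0,0],"grip":0},{"slide":[0,0,0.5],"rot":[0,0,0],"grip":0},{"slide":[0,0,0.5],"rot":[0,0,0],"grip":0},{"slide":[0,0,0],"rot":[0,0,0],"grip":0},{"slide":[0,0,0],"rot":[0,0,0],"grip":0},{"slide":[0,0,0],"rot":[0,0,0],"grip":0},{"slide":[0,0,0],"rot":[0,0,0],"grip":0},{"slide":[0,0,0],"rot":[0,0,0],"grip":0}]'

```text
clock: 16.6
tool_pos: [0.5514, -0.054, 0.1109]
ee_rot: [-0.001, 0.982, 0.007, 0.189]
force: [-1.2, -1.4, 5.1]
grip_width: 0.113
gripper_force: 40.0
```

```bash
sed -i 's/range(6)/range(10)/' rd.py; python3 rd.py; python3 -c "
import cv2
i=cv2.imread('pics/wl.png')[120:270,240:400];cv2.imwrite('pics/c7.png',cv2.resize(i,(640,600),interpolation=cv2.INTER_CUBIC))"
```

```text
t 17.1 pos [ 0.5514 -0.054   0.1109] tilt 0.38065623214580635 yaw 0.014870227558477759 roll 0.0008353734231940045
F tool [ 0.0564  0.9858 -5.179 ] sd [0.6262 0.4526 0.485 ] M tool [-0.1404 -0.1609  0.0132] [0.0365 0.022  0.0266] grip 0.1143743580529975
```

View pics/c7.png

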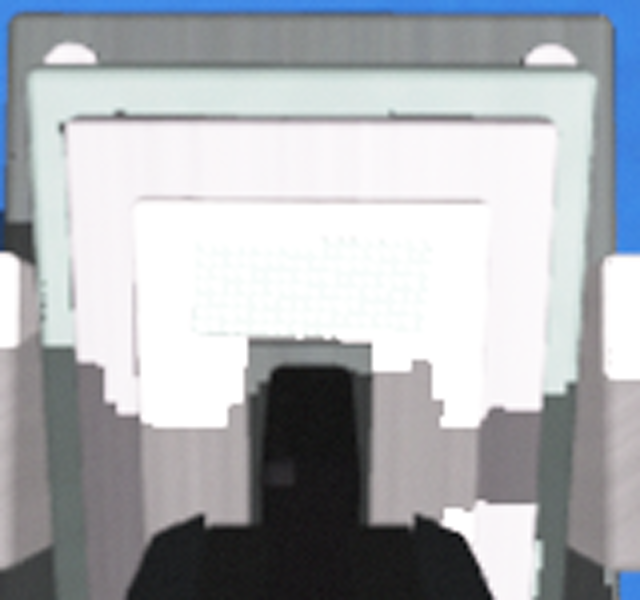

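The slide sits at cols 133–488 (row 200) and the platen at cols 67–556 (row 120), so it's centred to about 0.5 mm and parallel. The centre of pressure is slightly upslope. I add a touch of tilt and the last 0.6 mm.

carry_out --commands '[{"slide":[0.1,0.1,0.3],"rot":[0,0.005,0],"grip":0},{"slide":[0,0,0.3],"rot":[0,0.005,0],"grip":0},{"slide":[0,0,0],"rot":[0,0,0],"grip":0},{"slide":[0,0,0],"rot":[0,0,0],"grip":0},{"slide":[0,0,0],"rot":[0,0,0],"grip":0},{"slide":[0,0,0],"rot":[0,0,0],"grip":0},{"slide":[0,0,0],"rot":[0,0,0],"grip":0},{"slide":[0,0,0],"rot":[0,0,0],"grip":0},{"slide":[0,0,0],"rot":[0,0,0],"grip":0},{"slide":[0,0,0],"rot":[0,0,0],"grip":0}]'

```text
clock: 18.35
tool_pos: [0.5519, -0.054, 0.1106]
ee_rot: [-0.001, 0.981, 0.007, 0.194]
force: [-2.2, 0.3, 5.5]
grip_width: 0.109
gripper_force: 40.0
```

```bash
sed -i 's/range(10)/range(20)/' rd.py; python3 rd.py
```

```text
t 19.35 pos [ 0.5519 -0.054   0.1106] tilt 0.391288680396958 yaw 0.014779623496139946 roll 0.0007153438883829282
F tool [ 0.9087  0.1937 -5.7105] sd [0.4931 0.5396 0.4575] M tool [ 0.0037 -0.0831  0.0231] [0.0318 0.0362 0.0401] grip 0.11000692517030358
```

```bash
python3 -c "
from station import ctrl
print(ctrl.finish_job())"
```

```text
the job is handed in; nothing more can be done
None
```

The job is handed in at about 19 s of the 43 s limit: the slide lies flush and centred to about 0.5 mm on the platen, pressed to roughly 4.9 mm (estimated from the 6.9 N contact force), and is still gripped; no verdict came back.

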